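Feel out the hidden release notch of a tool case

TASK

The green tool case on the bench is shut by a hidden catch: somewhere along the raised black edge on its front deck there is a notch, and the catch lies inside it. Starting on either yellow end piece of that edge, run a fingertip along the top of the edge until you come to the notch, then press the catch inside it fully down so that the lid pops up a little. Do not touch the lid, leave the paint tin, the jar and the timber offcut where they stand, and take the hand away.

Things in the scene. Friction and masses are not known exactly. Their poses are not given: they have to be found in the camera images.
- case: Green hard tool case, 300 (x) by 430 (y) mm, fixed to the bench, turned about the vertical. Origin: centre of its underside, on the bench; x points from the front deck to the lid at the back, y runs along the black edge towards cap_left. The front deck (the first 72 mm from the front) is flat, 110 mm above the bench, and carries the edge.
- edge_mid (a point): Middle of the top of the straight rigid black edge, at (-0.135, 0, 0.128) in the case's frame; 420 mm long along the case's y, 18 mm wide, 18 mm high over the deck. Its level top is flush all along (yellow end pieces too) but for one notch, 42 mm long along the edge, open to front and back. The notch's middle lies up to 50 mm to either side of this point, not measured, different every time.
- cap_left: Yellow end piece of the edge at its +y end (in the case's frame), 30 mm long along the edge, 18 mm wide, flush with the black edge. Origin: centre of its underside, on the deck, at (-0.135, +0.195, 0.110) in the case's frame. Fixed to the case.
- cap_right: The same yellow end piece at the -y end, at (-0.135, -0.195, 0.110) in the case's frame.
- catch (a joint): How far the catch is pressed down, m. It is a black bar in the notch, 38 mm along the edge, 16 mm wide. 0 (start): its flat top is 7 mm below the top of the edge; 0.007: fully down, top 14 mm below, 4 mm above the deck. Pressing it takes about 6 N against friction; no return spring, it stays where it is left.
- lid (a joint): Angle of the lid, a green panel 222 by 430 by 11 mm hinged at the case's back, rad: 0 shut, 0.09 popped open. It rises in step with the catch (13 rad per m of catch travel), its front rim then standing 20 mm higher.
- lid_front (a point): Middle of the lid's front rim, on its top, 63 mm behind the edge's middle line as it lies shut, 111 mm above the bench.
- tin_mid (a point): Small paint tin, 86 mm across, 100 mm tall, loose, standing beside the case. Point: its centre, half-way up.
- jar_mid (a point): Jar with a red cap, 64 mm across, 85 mm tall, loose, standing beside the case. Point: its centre, half-way up.
- offcut_mid (a point): Loose offcut of pale timber, 110 by 45 by 35 mm tall, lying flat on the bench beside the case. Point: its centre.

How it is judged:
By the outcome, as a careful person would: the job done as asked, in the order asked, and still so for the second after the job is handed in, with the robot touching nothing.
It also fails if it takes over 64 s, if anything falls off the work surface, if the arm or the gripper's body presses on something with over 40 N, if the wrist force passes 120 N, or if a joint passes its speed limit or range.

ROBOT

A 6-joint arm with a two-finger parallel gripper is mounted at the origin on the work surface. World frame = base frame: x ahead of the robot, y to its left, z up, the work surface at z = 0. Lengths are in m, angles in rad, forces in N, time in s.
With the tool pointing down it reaches from about 0.275 to 0.75 m from the base axis. Payload 10.2 kg.
Tool frame: the origin (TCP) lies between the finger pads; the fingertips stand 19 mm ahead of it and the grasp point (between the pads) is the TCP (nose_length is the distance from the TCP to the fingertips, in m); z points along the fingers, y is the line along which they close (so a half turn about z gives the same grasp; the last joint's range is limited). The gripper opens to 85 mm and grips with 20 to 120 N. Pads are 22 mm wide; open, the fingers measure 114 mm over their backs; the gripper's body (76 mm by 85 mm) begins 54 mm behind the grasp point. The pads swing forward as they close: fully open they stand 13 mm farther back than shut.
Start: joints at [-1.569, 0.313, 1.498, -0, 1.331, -0.223], TCP at [0.117, -0.512, 0.25] pointing down, gripper open.
Joint ranges: [-2.94, 2.94], [-0.97, 2.17], [0.19, 2.56], [-1.23, 4.37], [0.02, 3.11], [-2.88, 2.88]. Speed limits (rad/s): [2.39, 2.39, 3.01, 3.14, 3.14, 3.14].

INTERFACE

Orientations are given as a rotation vector (axis times angle).
In Python, from bench import * gives the robot as it stands.
- The arm moves only by the tool play_rows, never from a script. Its argument "increments" is a list that holds one entry, the list of rows, each a list of 4 numbers: the shift along the world's x, y, z in cm, then the turn about the world's z in rad. A call has 1 to 12 rows; each row is the pose to reach, as a shift and turn from the pose commanded when the call began; what a row does not reach only later rows make up. A row lasts 1/12 s, in which the tool goes at most 41.7 mm and 7.16 degrees, less where a joint would pass 70% of its speed; a pose out of reach is approached as far as the arm can. A call with a gripper value outside its range is refused whole. "fingers" is the closure, from -1 (fully open) to 1 (shut), set as the call begins (left out, the last holds). The fingers move at their own pace and stop on an object; the grip force is fixed at half the most. Time passes only in rows, so rows that repeat a pose let the fingers close. It gives the time, the measured TCP pose, the force, the opening and the grip force at its end, in the units of the state.
- state(): the state, without advancing time (a new reading comes with each control period).
- read_camera(name): name is "scene" or "top"; returns (picture, depth): 420x560x3 uint8, red, green, blue; 420x560 float32, m along the optical axis (not along the pixel's ray), 0 where there is no reading.
- camera_params(name): a dict with "camera_matrix" (3x3 intrinsics, pixels), "k1" (the pictures are not rectified: a ray, as slopes to the right and down, at radius r is drawn at 1 + k1 r^2 times it, then the intrinsics apply), "view" (4x4, takes a point from world to camera coordinates). Camera axes: x right, y down, z forward; pixel columns grow to the right and rows downward; lengths in m; the calibration is good to about 2 mm. A picture is of the moment at which its call begins. camera_params takes no time and is no camera call.
- close_job(): hands the job in; it is judged then, once.
The state is a dict: "time": time; "joint_positions": joint angles; "joint_velocities": joint speeds; "effort": joint torques, N m; "eef_pos": TCP position; "tool_rot": TCP orientation; "ft_force": force on the tool from outside, world axes, zero at the start; "moment": the same for the moment, N m; "finger_gap": finger opening in m; "finger_force": force on a finger pad.
Only numpy, scipy, OpenCV 4.12 (cv2) and the standard library are available. Lean on these libraries where they do the work, as an engineer would, in place of code of your own. Each camera call takes 0.05 s, during which the arm holds its last target. There are 200 camera calls.

## Working session

There is one attempt and no reset: what is moved stays moved. The work goes in short steps, Python scripts to look and compute and a tool call to move; the robot and the scene stay as the last step left them, time stands still between calls to the robot, and variables do not carry over. Pictures are saved under pics/ and viewed, at most 10 in all, crops included, and the job is handed in when it is done.

Besides the shell and the picture viewer there is one more tool, called after ">>>" as a command line: name --argument value ..., lists and objects as JSON in quotes. play_rows: Moves the arm, as the interface text tells. Its arguments: {"type":"object","properties":{"increments":{"type":"array"},"fingers":{"type":"number"}},"required":["increments"]}

```bash
mkdir -p pics
cat > h.py <<'E'
from bench import *
import numpy as np, cv2
def snap(n,f):
    p,d=read_camera(n); cv2.imwrite(f'pics/{f}.png',p[:,:,::-1]); np.save(f'pics/{f}.npy',d); return p,d
def back(n,u,v,d):
    c=camera_params(n);K=np.array(c['camera_matrix']);k=c['k1']
    q=np.array([(u-K[0,2])/K[0,0],(v-K[1,2])/K[1,1]]);s=q.copy()
    for _ in range(20): s=q/(1+k*(s@s))
    return np.linalg.inv(np.array(c['view']))@np.array([s[0]*d,s[1]*d,d,1])
E
python3 - <<'E'
from h import *
for n in('scene','top'):
    snap(n,n+'0'); c=camera_params(n); print(n,c['k1'],np.linalg.inv(np.array(c['view'])).round(3).tolist())
s=state();print(s['time'],s['eef_pos'],s['tool_rot'],s['ft_force'],s['finger_gap'])
E
```

```text
scene -0.05335222223112849 [[0.152, 0.78, -0.607, 1.277], [0.988, -0.121, 0.092, -0.109], [-0.002, -0.614, -0.789, 0.975], [0.0, 0.0, 0.0, 1.0]]
top -0.03297388250446185 [[0.024, -0.983, 0.184, 0.379], [-1.0, -0.02, 0.024, -0.009], [-0.02, -0.184, -0.983, 1.377], [0.0, 0.0, 0.0, 1.0]]
0.1 [ 0.11701883 -0.51156545  0.24978085] [-3.12061421e+00 -3.52200323e-01 -1.82333142e-04] [ 0.46902145 -0.0203596  -0.75729233] 0.08534662475545646
```

View pics/scene0.png

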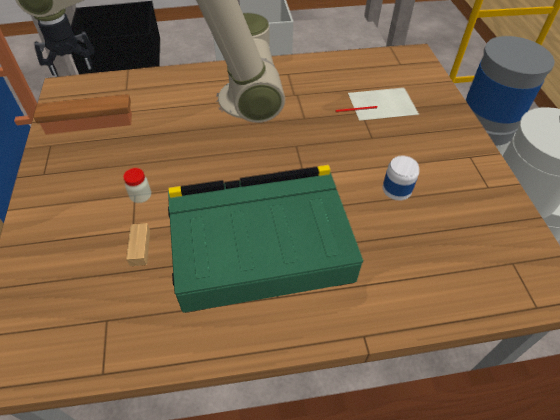

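View pics/top0.png

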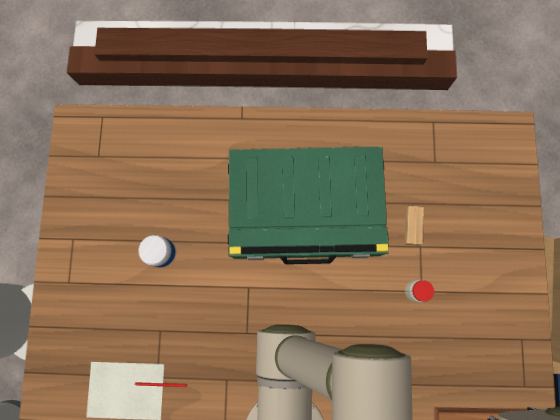

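The scene view has yellow caps near (175,191) and (324,171), and a possible notch near (232,184). In the top view the caps are near (236,250) and (382,248). The jar and offcut stand at the right end (-y) and the tin at the left end.

Run:
```python
from h import *
a=cv2.imread('pics/scene0.png')[155:205,160:340]; b=cv2.imread('pics/top0.png')[232:268,220:400]
a=cv2.resize(a,None,fx=4.4,fy=4.4,interpolation=cv2.INTER_CUBIC);b=cv2.resize(b,None,fx=4.4,fy=4.4,interpolation=cv2.INTER_CUBIC)
g=np.clip(np.vstack([a,b]).astype(float)*1.0,0,255); g=(255*(g/255)**.5).astype(np.uint8)
cv2.imwrite('pics/crop.png',g)
for n in('scene','top'):
    im=cv2.imread(f'pics/{n}0.png');d=np.load(f'pics/{n}0.npy')
    hsv=cv2.cvtColor(im,cv2.COLOR_BGR2HSV)
    m=cv2.inRange(hsv,(22,180,150),(34,255,255))
    k,l,st,ce=cv2.connectedComponentsWithStats(m)
    for i in range(1,k):
        if st[i,4]>25 and 160<ce[i][1]<260 and 160<ce[i][0]<400:
            v,u=np.where(l==i); P=np.array([back(n,x,y,d[y,x])[:3] for x,y in zip(u,v)])
            t=P[P[:,2]>.122]; print(n,ce[i],st[i],len(t),t.mean(0).round(4),t.min(0).round(3),t.max(0).round(3))
n='top'
for nm,u,v in(('tin',153,250),('jar',423,290),('off',416,225),('lidR',375,228),('lidL',240,228)):
    d=np.load('pics/top0.npy'); print(nm,back(n,u,v,d[v,u])[:3].round(3))
```

```text
scene [323.8556701 169.2371134] [318 165  12  10  97] 66 [0.4934 0.1406 0.1267] [0.482 0.126 0.122] [0.503 0.154 0.133]
scene [174.6754386  191.01754386] [169 186  12  11 114] 82 [ 0.5094 -0.2475  0.1273] [ 0.498 -0.262  0.122] [ 0.519 -0.233  0.131]
tin [0.486 0.37  0.1  ]
jar [ 0.395 -0.364  0.085]
off [ 0.579 -0.363  0.037]
lidR [ 0.558 -0.234  0.105]
lidL [0.551 0.134 0.099]
```

View pics/crop.png

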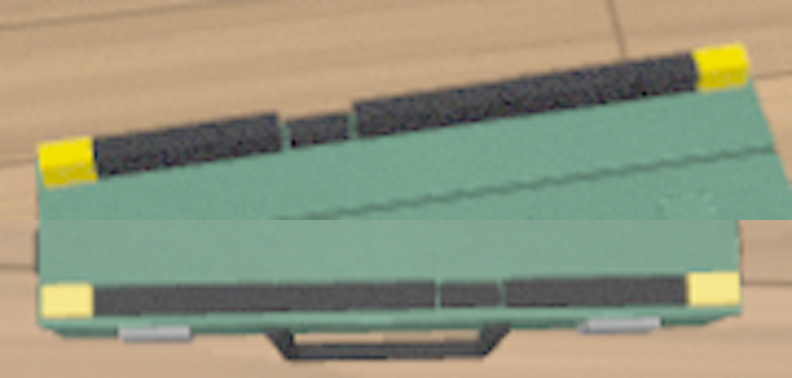

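Run:
```python
from h import *
def plane(n,u,v,z):
    o=np.linalg.inv(np.array(camera_params(n)['view']))[:3,3]; p=back(n,u,v,1)[:3]; return o+(p-o)*(z-o[2])/(p[2]-o[2])
T=lambda x,y:plane('top',220+(x+.5)/4.4-.5,232+(y-220+.5)/4.4-.5,.128)
S=lambda x,y:plane('scene',160+(x+.5)/4.4-.5,155+(y+.5)/4.4-.5,.128)
for nm,f,pts in(('top',T,dict(L=(66,300),R=(714,288),n1=(437,295),n2=(503,293))),('scene',S,dict(R=(66,152),L=(720,56),n1=(281,120),n2=(354,108)))):
    q={k:f(*p) for k,p in pts.items()}; ax=(q['L']-q['R']);ax/=np.linalg.norm(ax);m=(q['L']+q['R'])/2
    for k in q: print(nm,k,q[k].round(4),'s=',round(float((q[k]-m)@ax),4))
```

```text
top L [0.4889 0.143  0.128 ] s= 0.1952
top R [ 0.5046 -0.2471  0.128 ] s= -0.1952
top n1 [ 0.4969 -0.0806  0.128 ] s= -0.0286
top n2 [ 0.4989 -0.1203  0.128 ] s= -0.0683
scene R [ 0.5083 -0.2474  0.128 ] s= -0.1941
scene L [0.4921 0.1404 0.128 ] s= 0.1941
scene n1 [ 0.503  -0.1229  0.128 ] s= -0.0695
scene n2 [ 0.5002 -0.08    0.128 ] s= -0.0265
```

>>> play_rows --increments '[[[3.3,2.2,0,0.11],[6.6,4.4,0,0.22],[9.9,6.6,0,0.33],[13.2,8.8,0,0.44],[16.5,11,0,0.56],[19.8,13.2,0,0.67],[23.1,15.4,0,0.79],[26.4,17.6,0,0.9],[29.7,19.8,0,1.02],[33,22,0,1.14],[36,24.5,0,1.26],[39.2,26.4,0,1.387]]]' --fingers 1

```text
time: 1.1
eef_pos: [0.5102, -0.2456, 0.2501]
tool_rot: [-2.17, -2.271, -0.0]
ft_force: [1.0, -1.4, 0.0]
finger_gap: -0.0002
finger_force: 0.0
```

>>> play_rows --increments '[[[-0.2,0,-3,0],[-0.2,0,-6,0],[-0.2,0,-8,0],[-0.2,0,-9,0],[-0.2,0,-9.3,0],[-0.2,0,-9.3,0],[-0.2,0,-9.3,0]]]'

```text
time: 1.68
eef_pos: [0.5074, -0.2483, 0.1586]
tool_rot: [2.177, 2.263, 0.0]
ft_force: [0.3, 0.9, 0.5]
finger_gap: -0.0004
finger_force: 0.0
```

Run:
```python
from h import *
p,d=snap('scene','s1'); a=cv2.resize(p[120:210,150:300,::-1],None,fx=5,fy=5,interpolation=cv2.INTER_CUBIC)
cv2.imwrite('pics/c1.png',a); s=state(); print(s['eef_pos'],s['ft_force'])
```

```text
[ 0.5074527  -0.24831083  0.15871691] [-0.35079334  0.29390367 -0.92561565]
```

View pics/c1.png

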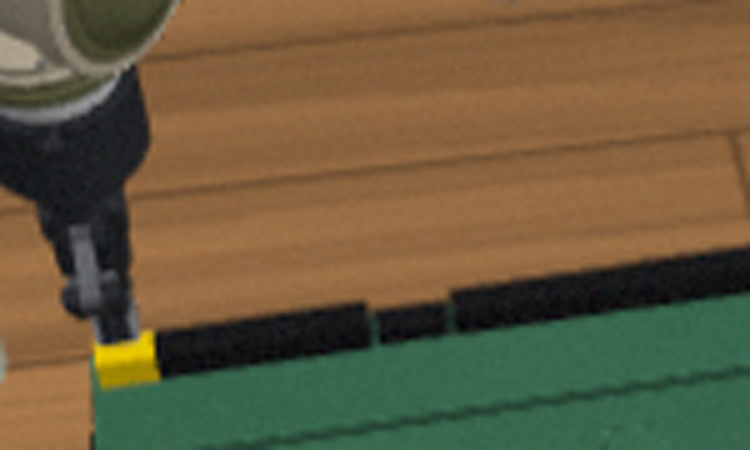

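The closed fingertips hang just above the right cap, at about (115,335) in the crop, and the notch lies at (372–450,320). Next I lower until they touch.

>>> play_rows --increments '[[[0,0,-0.3,0],[0,0,-0.5,0],[0,0,-0.7,0],[0,0,-0.8,0],[0,0,-0.8,0],[0,0,-0.8,0]]]'

```text
time: 2.23
eef_pos: [0.507, -0.2478, 0.1493]
tool_rot: [-2.178, -2.264, -0.0]
ft_force: [0.2, -0.1, 0.5]
finger_gap: -0.0001
finger_force: 0.0
```

>>> play_rows --increments '[[[0,0,-0.05,0],[0,0,-0.1,0],[0,0,-0.15,0],[0,0,-0.2,0],[0,0,-0.2,0],[0,0,-0.2,0]]]'

```text
time: 2.73
eef_pos: [0.507, -0.2478, 0.1473]
tool_rot: [-2.178, -2.264, -0.0]
ft_force: [-0.8, -1.0, -0.7]
finger_gap: 0.0002
finger_force: 0.0
```

>>> play_rows --increments '[[[0,0,-0.03,0],[0,0,-0.06,0],[0,0,-0.1,0],[0,0,-0.1,0],[0,0,-0.1,0]]]'

```text
time: 3.15
eef_pos: [0.5071, -0.2478, 0.1471]
tool_rot: [2.177, 2.264, -0.0]
ft_force: [-2.3, 2.4, 7.0]
finger_gap: 0.0002
finger_force: 3.4
```

Contact is at TCP z 0.147 with 7 N. I'll slide along the edge towards the notch.

>>> play_rows --increments '[[[-0.02,0.6,0,0],[-0.05,1.2,0,0],[-0.07,1.8,0,0],[-0.1,2.4,0,0],[-0.12,3,0,0],[-0.15,3.6,0,0],[-0.17,4.2,0,0],[-0.2,4.8,0,0],[-0.22,5.4,0,0],[-0.25,6,0,0],[-0.27,6.6,0,0],[-0.3,7.2,0,0]]]'

```text
time: 4.15
eef_pos: [0.5045, -0.176, 0.1471]
tool_rot: [2.176, 2.262, -0.0]
ft_force: [0.5, -4.4, 4.4]
finger_gap: -0.0004
finger_force: 2.6
```

>>> play_rows --increments '[[[-0.02,0.5,-0.01,0],[-0.04,1.0,-0.02,0],[-0.06,1.5,-0.02,0],[-0.08,2.0,-0.02,0],[-0.1,2.5,-0.02,0],[-0.12,3,-0.02,0],[-0.14,3.5,-0.02,0],[-0.16,4,-0.02,0],[-0.18,4.5,-0.02,0],[-0.19,4.8,-0.02,0],[-0.2,5,-0.02,0]]]'

```text
time: 5.07
eef_pos: [0.5026, -0.1261, 0.147]
tool_rot: [2.175, 2.262, -0.0]
ft_force: [0.2, -3.6, 5.2]
finger_gap: -0.0
finger_force: 3.1
```

>>> play_rows --increments '[[[-0.02,0.3,0,0],[-0.03,0.6,0,0],[-0.04,0.9,0,0],[-0.05,1.2,0,0],[-0.05,1.2,0,0],[-0.05,1.2,0,0]]]'

```text
time: 5.57
eef_pos: [0.5012, -0.1133, 0.1458]
tool_rot: [-2.177, -2.264, 0.0]
ft_force: [-0.4, 0.8, 0.5]
finger_gap: -0.0001
finger_force: 0.0
```

The fingertip has dropped into the notch: z is 1.2 mm lower and the force is gone. I'll centre it and press.

>>> play_rows --increments '[[[-0.02,0.4,0,0],[-0.03,0.8,0,0],[-0.05,1.2,0,0],[-0.05,1.2,0,0],[-0.05,1.2,-0.2,0],[-0.05,1.2,-0.35,0],[-0.05,1.2,-0.45,0],[-0.05,1.2,-0.45,0]]]'

```text
time: 6.23
eef_pos: [0.5009, -0.1019, 0.1413]
tool_rot: [-2.178, -2.264, 0.0]
ft_force: [-0.2, -0.5, -0.5]
finger_gap: 0.0004
finger_force: 0.0
```

Run:
```python
from h import *
p,d=snap('scene','s2'); a=cv2.resize(p[120:210,170:320,::-1],None,fx=5,fy=5,interpolation=cv2.INTER_CUBIC)
a=(255*(a/255.)**.6).astype(np.uint8)
cv2.imwrite('pics/c2.png',a); s=state(); print(s['eef_pos'],s['ft_force'])
```

```text
[ 0.50094993 -0.10188758  0.14142134] [ 0.06452594 -0.43901233  0.46956592]
```

View pics/c2.png

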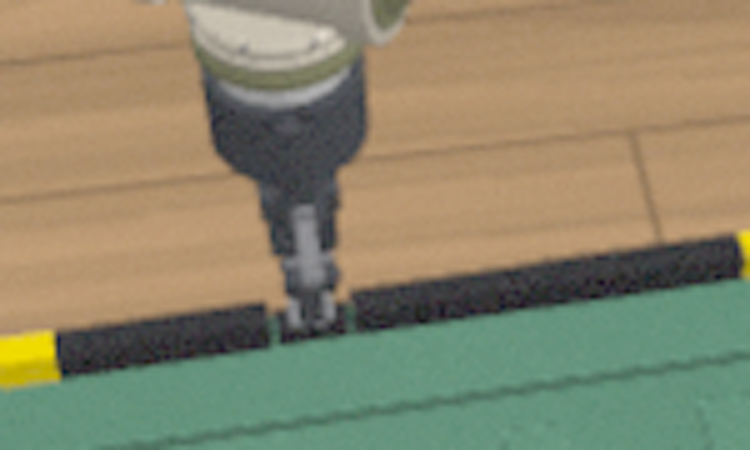

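The tip, at about (313,320), is centred in the notch, which spans about 270–352. Now I press slowly.

>>> play_rows --increments '[[[0,0,-0.1,0],[0,0,-0.2,0],[0,0,-0.3,0],[0,0,-0.4,0],[0,0,-0.5,0],[0,0,-0.6,0],[0,0,-0.7,0],[0,0,-0.7,0]]]'

```text
time: 6.95
eef_pos: [0.5011, -0.1019, 0.135]
tool_rot: [2.177, 2.264, 0.0]
ft_force: [-1.0, -0.0, 4.5]
finger_gap: -0.0004
finger_force: 2.1
```

>>> play_rows --increments '[[[0,0,-0.1,0],[0,0,-0.2,0],[0,0,-0.25,0],[0,0,-0.25,0],[0,0,-0.25,0]]]'

```text
time: 7.37
eef_pos: [0.5012, -0.1019, 0.133]
tool_rot: [2.177, 2.264, 0.0]
ft_force: [-4.2, 0.7, 9.0]
finger_gap: 0.0004
finger_force: 4.9
```

>>> play_rows --increments '[[[0,0,-0.05,0],[0,0,-0.1,0],[0,0,-0.15,0],[0,0,-0.15,0],[0,0,-0.15,0]]]'

```text
time: 7.78
eef_pos: [0.5012, -0.1019, 0.1328]
tool_rot: [2.176, 2.263, 0.0]
ft_force: [-7.6, 2.7, 23.7]
finger_gap: 0.0
finger_force: 11.6
```

It's against the stop at 24 N with no further travel. I'll lift straight up, then back towards the robot.

>>> play_rows --increments '[[[0,0,0.3,0],[0,0,1.0,0],[0,0,2.5,0],[0,0,5,0],[0,0,8,0],[0,0,11,0],[-1,0,14,0],[-3,0,15,0],[-6,0,15,0],[-9,0,15,0],[-10,0,15,0],[-10,0,15,0]]]'

```text
time: 8.78
eef_pos: [0.3998, -0.1017, 0.2812]
tool_rot: [2.178, 2.263, 0.0]
ft_force: [-0.0, -0.7, 0.1]
finger_gap: 0.0
finger_force: 0.0
```

Run:
```python
from h import *
p,d=snap('scene','s3'); d0=np.load('pics/scene0.npy')
# lid height before/after along front rim and at the back, loose things' depth
P0=np.array([[back('scene',u,v,d0[v,u])[:3] for u in range(170,360,2)] for v in range(180,300,2)]).reshape(-1,3)
P1=np.array([[back('scene',u,v,d[v,u])[:3] for u in range(170,360,2)] for v in range(180,300,2)]).reshape(-1,3)
for x in(.56,.57,.58,.62,.70,.77):
    f=lambda P:np.median(P[(abs(P[:,0]-x)<.006)&(abs(P[:,1]+.05)<.15)&(P[:,2]>.08),2]).round(4)
    print(x,f(P0),f(P1))
cv2.imwrite('pics/s3b.png',p[:,:,::-1]); print(state()['eef_pos'],state()['ft_force'])
```

```text
Traceback (most recent call last):
  File "h.py", line 6, in back
    c=camera_params(n);K=np.array(c['camera_matrix']);k=c['k1']
ValueError: time passes only in moves, steps and waits
```

Run:
```python
from h import *
c=camera_params('scene');K=np.array(c['camera_matrix']);V=np.linalg.inv(np.array(c['view']))
u,v=np.meshgrid(np.arange(170,360,2),np.arange(180,300,2))
s=cv2.undistortPoints(np.stack([u,v],-1).reshape(-1,1,2).astype(np.float64),K,np.array([c['k1'],0,0,0.]))[:,0]
def pts(f):
    z=np.load(f'pics/{f}.npy')[v,u].ravel(); return (V@np.stack([s[:,0]*z,s[:,1]*z,z,0*z+1]))[:3].T
P0,P1=pts('scene0'),pts('s3')
for x in(.56,.57,.58,.62,.70,.77):
    f=lambda P:np.median(P[(abs(P[:,0]-x)<.006)&(abs(P[:,1]+.05)<.15)&(P[:,2]>.08),2]).round(4)
    print(x,f(P0),f(P1))
```

```text
0.56 0.1086 0.1292
0.57 0.1105 0.1297
0.58 0.1107 0.1295
0.62 0.1111 0.1265
0.7 0.1114 0.1189
0.77 0.1107 0.1119
```

View pics/s3.png

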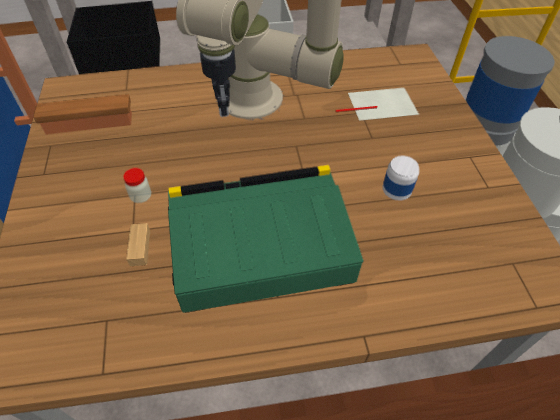

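The lid's front rim now stands about 20 mm higher, with its line raised at about (250,185). The jar, offcut and tin are where they were, and the hand is clear at (222,105).

```bash
python3 -c "
from bench import *
print(close_job())"
```

```text
the job is handed in; nothing more can be done
None
```

I ran the fingertip along the edge from the right yellow cap to the notch and pressed the catch down to its stop; the lid popped up about 20 mm, the tin, jar and offcut look unmoved in the last picture, the hand is clear, and the job was handed in at about 9 s (no verdict was returned).

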